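# Wind the dough sheeter's roller down

### The arm

A 7-joint arm with a two-finger parallel gripper is mounted at the origin on the work surface. World frame = base frame: x ahead of the robot, y to its left, z up, the work surface at z = 0. Lengths are in m, angles in rad, forces in N, time in s.
With the tool pointing down it reaches from about 0.4 to 0.9 m from the base axis. Payload 5.5 kg.
Tool frame: the origin (TCP) lies at the very end of the fingers, on their centre line; the grasp point (between the pads) lies 19 mm behind it; z points along the fingers, y is the direction in which the jaws open and shut (so a half turn about z gives the same grasp; the last joint's range is limited). The gripper opens to 92 mm and grips with 3 to 60 N. Pads are 19 mm wide; open, the fingers measure 130 mm over their backs; the gripper's body (75 mm by 190 mm) begins 47 mm behind the grasp point.
Start: joints at [-0.9, 0.501, -0.427, 1.55, 0.221, 1.138, -0.21], TCP at [0.258, 0.597, 0.227] pointing down, gripper open.
Joint ranges: [-2.88, 2.88], [-0.31, 2.03], [-1.54, 1.56], [0.2, 2.42], [-1.41, 4.55], [0.19, 2.02], [-2.57, 2.57]. Speed limits (rad/s): [2.57, 2.57, 3.14, 3.14, 3.14, 3.14, 3.14].

### API

Orientations are given as a rotation vector (axis times angle).
In Python, from station import telemetry, snapshot, ctrl gives the robot as it stands. The module is installed in compiled form; this text tells all that it offers.
- The arm moves only by the shell command python3 -m crank 'ROWS' [FORCE]. ROWS is JSON, a list of rows, each an object with "grip": the closure, from 0 (fully open) to 1 (shut); "travel": the shift along the tool's x, y, z in mm, a list of three; "dr": the turn, a rotation vector about the tool's x, y, z in rad, a list of three. In form: [{"grip": grip, "travel": [dx, dy, dz], "dr": [ax, ay, az]}, ...]. A call has 1 to 12 rows; each row shifts and turns the commanded pose from where the row before left it, along the tool's axes as they then stand; what a row does not reach is not made up. A row lasts 1/10 s, in which the tool goes at most 50 mm and 8.59 degrees, less where a joint would pass 70% of its speed; a pose out of reach is approached as far as the arm can. A call is refused whole if a number of a shift passes 50 or a number of a turn 0.15, either way. A call with a gripper value outside its range is refused whole. The fingers move at their own pace and stop on an object; FORCE is the grip in N (left out, the last holds). Time passes only in rows, so rows that do not move let the fingers close. It gives the time, the measured TCP pose, the force and the opening at its end, in the units of the state.
- telemetry.get_state(): the state, without advancing time (a new reading comes with each control period).
- snapshot(name): name is "side" or "top" or "wrist"; returns a dict with "image" (480x640x3 uint8, blue, green, red), "K" (3x3 intrinsics, pixels), "eye" and "rotation" of the camera in the world; the wrist camera has in their place "T_tool_cam" (4x4, takes a point from camera to tool coordinates, whose origin is the TCP and whose axes are the flange's). Camera axes: x right, y down, z forward; pixel columns grow to the right and rows downward; lengths in m; the calibration is good to about 2 mm. The wrist camera is an equidistant fisheye: a pixel r from the principal point sees the ray r / f radians off the axis. A picture is of the moment at which its call begins: read the wrist's pose just before it. There is no depth.
- ctrl.hand_in(): hands the job in, once; it reports no verdict.
The state is a dict: "time": time; "joint_positions": joint angles; "joint_vel": joint speeds; "tau": joint torques, N m; "tool_pos": TCP position; "tcp_rot": TCP orientation; "force": force on the tool from outside, world axes, zero at the start; "moment": the same for the moment, N m; "opening": finger opening in m.
Only numpy, scipy, OpenCV 4.12 (cv2) and the standard library are available. Lean on these libraries where they do the work, as an engineer would, in place of code of your own. Each camera call takes 0.05 s, during which the arm holds its last target. There are 200 camera calls.

### The job

Fit the loose crank onto the square shaft on top of the dough sheeter, fully home, feeling for the fit rather than forcing it. Then wind it clockwise (seen from above), round and round, until the upper roller is all the way down at its stop, without wrenching against the stop, and leave the crank sitting on the shaft. Leave the other things on the counter where they are.

Things in the scene. Friction and masses are not known exactly. Their poses are not given: they have to be found in the camera images.
- crank_hub (a point): Grasp point of the loose upright crank: on its hub's axis, 46 mm above the hub's underside, z up. Hub: dark steel block 32 x 32 mm, 60 mm tall, sides parallel to x and y. x points along the 18 mm wide arm (22 to 34 mm above the underside) to the knob; a 22 mm wide tail reaches back to x = -40 mm, 18 to 38 mm up. Grip the hub across y from above (the knob is in the way across x). 0.4 kg
- crank_knob (a point): On the axis of the crank's knob, at the height to grip it, 58 mm above the hub's underside and 70 mm from the hub's axis. The knob is an upright black cylinder 22 mm in diameter, from 35 to 78 mm above the hub's underside. It spins freely about its own axis: gripped, it can be led round in a circle without turning the gripper.
- crank_mouth (a point): Mouth of the square socket, in the middle of the hub's underside. The socket is 16 mm square and 38 mm deep, its sides parallel to the hub's, with a small chamfer at the mouth. The crank stands on this underside.
- collar (a point): On the winding shaft's axis, on the upper face of its 28 mm round collar, 160 mm above the counter: fully home, the hub's underside rests on this face. Its axes are the sheeter's (x to the rear, y across), NOT the square's: the square stands at any angle about the vertical, not given. The shaft turns stiffly (about 0.22 N m, 3 N at the knob), stays where left, and has a firm stop at the end.
- shaft_tip (a point): Top of the winding shaft, 33 mm above the collar's face. From the face up: a 14 mm square 18 mm high, a taper 3 mm high from 14 to 9 mm square, a round pilot pin 8 mm in diameter and 12 mm high, smaller than the socket by 4 mm all round. So a socket at a wrong angle stops with the hub's underside 18 to 21 mm above the collar's face; at the right angle it slides down to the face.
- bridge (a point): Middle of the top of the sheeter's white bridge under the shaft, 150 mm above the counter, 64 mm (x) by 220 mm (y). Two dark 10 mm indicator rods, 82 mm to either side of the shaft along y, reach up to 173 mm above the counter and sink with the roller. Nothing else there is higher than 150 mm.
- roller (a joint): How far the upper roller has been wound down, m: 0 at the very top, 0.021 all the way down, where the shaft meets a firm stop. One clockwise turn of the shaft lowers it by about 12 mm; it starts between 0 and 4 mm
- jar_mid (a point): Middle of a bystander to leave alone: closed glass jar, 60 mm in diameter, 75 mm tall
- tin_mid (a point): Middle of a bystander to leave alone: empty small loaf tin 100 x 60 x 42 mm
- tin_b_mid (a point): Middle of a bystander to leave alone: empty loaf tin 160 x 85 x 55 mm
- beaker_mid (a point): Middle of a bystander to leave alone: clear open beaker, 84 mm across, 100 mm tall
- scraper_mid (a point): Middle of a bystander to leave alone: bench scraper lying flat, 120 x 112 mm, 20 mm high
- brush_mid (a point): Middle of a bystander to leave alone: pastry brush lying flat, about 200 mm long

How it is judged:
By the outcome, as a careful person would: the job done as asked, in the order asked, and still so for the second after the job is handed in, with the robot touching nothing.
It also fails if it takes over 72 s, if anything falls off the work surface, if the arm or the gripper's body presses on something with over 40 N, if the wrist force passes 120 N, or if a joint passes its speed limit or range.

## Working session

There is one attempt and no reset: what is moved stays moved. The work goes in short steps, Python scripts to look and compute and a shell command to move; the robot and the scene stay as the last step left them, time stands still between calls to the robot, and variables do not carry over. Pictures are saved under pics/ and viewed, about 8 in all and at most 12, crops included, and the job is handed in when it is done.

```bash
mkdir -p pics; python3 - <<'E'
from station import telemetry, snapshot
import cv2,numpy as np
s=telemetry.get_state()
for k in s: print(k,np.round(s[k],4))
for n in("top","side"):
    d=snapshot(n); cv2.imwrite(f"pics/{n}0.png",d["image"]); print(n,d["K"],d["eye"],d["rotation"])
E
```

```text
time 0.0
joint_positions [-0.8998  0.5018 -0.4268  1.5514  0.2208  1.1383 -0.2103]
joint_vel [-0.0003 -0.0018 -0.0003 -0.0009 -0.0009  0.0017  0.0016]
tau [ 7.00000e-04 -5.66608e+01 -5.81600e+00 -2.79098e+01 -6.86000e-02
  3.12000e-02  2.00000e-04]
tool_pos [0.2576 0.596  0.2257]
tcp_rot [-6.3600e-01 -3.0761e+00  2.9000e-03]
force [ 0.2621  0.3592 -0.2981]
moment [-0.031   0.0533  0.0493]
opening 0.0918
top [[476.36212101   0.         315.35425547]
 [  0.         476.36212101 237.65466262]
 [  0.           0.           1.        ]] [0.33054027 0.0753323  1.21183395] [-2.10828879  2.12711086 -0.20083365]
side [[566.04225837   0.         320.17707188]
 [  0.         566.04225837 244.79561179]
 [  0.           0.           1.        ]] [ 0.27014568 -0.65116664  0.77356767] [-2.21522932  0.39467787 -0.19247303]
```

View pics/top0.png

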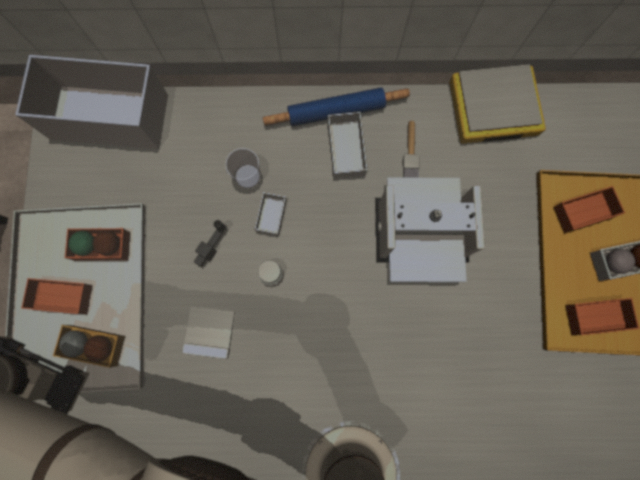

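View pics/side0.png

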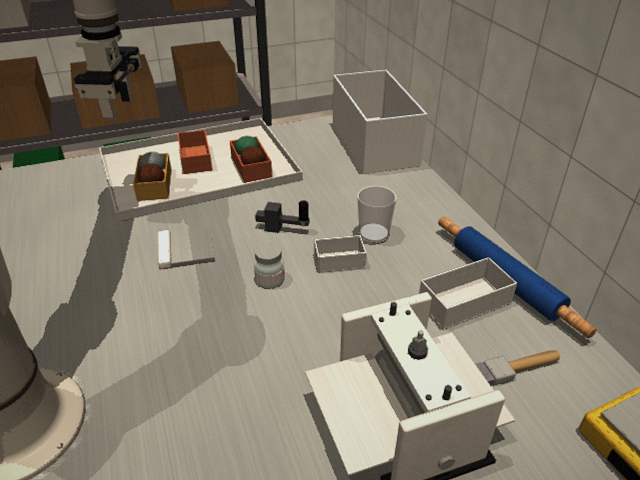

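The top view shows the crank near (208,245) with its knob near (221,227), and the shaft at about (436,215). In the side view the hub is near (272,217), the knob at (304,212) and the shaft at (418,345). Next I'll look at enlarged crops.

```bash
cat > h.py <<'E'
import numpy as np,cv2
from scipy.spatial.transform import Rotation as R
from station import telemetry,snapshot
CAM={}
def cam(n,d=None):
    if d is None: d=snapshot(n)
    return d["image"],np.array(d["K"]),np.array(d["eye"]),R.from_rotvec(d["rotation"]).as_matrix() if np.ndim(d["rotation"])==1 else np.array(d["rotation"])
def ray(c,u,v):
    r=c[3]@np.linalg.solve(c[1],[u,v,1.]); return r/np.linalg.norm(r)
def plane(c,u,v,z):
    r=ray(c,u,v); return c[2]+r*(z-c[2][2])/r[2]
def tri(c1,p1,c2,p2):
    A=np.zeros((3,3));b=np.zeros(3);
    for c,p in((c1,p1),(c2,p2)):
        r=ray(c,*p);P=np.eye(3)-np.outer(r,r);A+=P;b+=P@c[2]
    x=np.linalg.solve(A,b)
    return x,[np.linalg.norm(np.cross(x-c[2],ray(c,*p))) for c,p in((c1,p1),(c2,p2))]
def proj(c,X):
    q=c[1]@(c[3].T@(np.array(X)-c[2])); return q[:2]/q[2]
E
python3 - <<'E'
from h import *
t=cv2.imread("pics/top0.png");s=cv2.imread("pics/side0.png")
def crop(i,x,y,w,h,k): return cv2.resize(i[y:y+h,x:x+w],None,fx=k,fy=k,interpolation=cv2.INTER_CUBIC)
a=np.hstack([crop(t,185,212,50,37*2//2+13,8)[:300],])
g=np.zeros((600,800,3),np.uint8)
for (i,x,y,px,py) in((t,185,215,0,0),(s,245,190,400,0),(t,410,195,0,300),(s,370,290,400,300)):
    k=8 if i is t else (5 if y<250 else 4); w=400//k;h=300//k
    c=crop(i,x,y,w,h,k); g[py:py+c.shape[0],px:px+c.shape[1]]=c
g=cv2.convertScaleAbs(g,alpha=1.5)
cv2.imwrite("pics/crops.png",g)
E
```

```text
(no output)
```

View pics/crops.png

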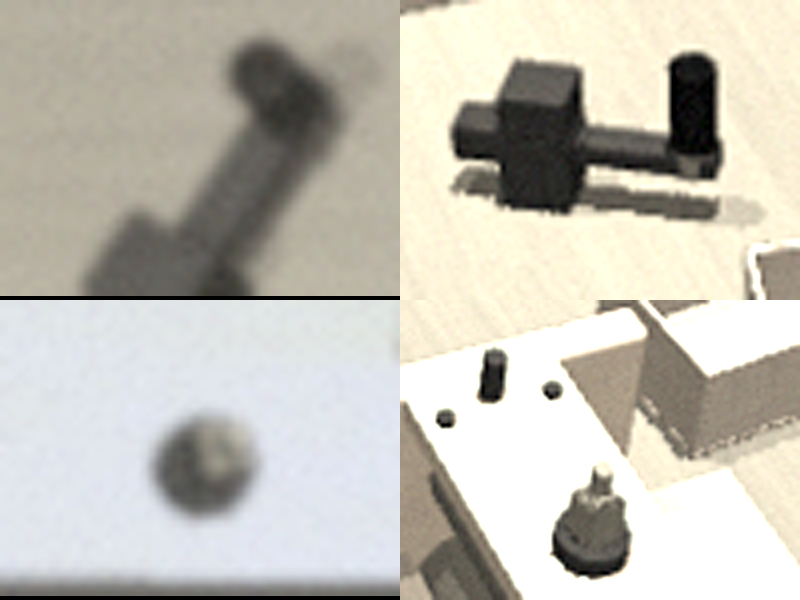

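```bash
python3 - <<'E'
from h import *
T=cam("top");S=cam("side")
print("knobtop",plane(T,217.7,223.7,.078),plane(S,303.6,202.4,.078),tri(T,(217.7,223.7),S,(303.6,202.4)))
print("hubtop S",plane(S,273.4,206.6,.060))
g=cv2.cvtColor(T[0],cv2.COLOR_BGR2GRAY)
m=(g[212:275,185:235]<75).astype(np.uint8); print(m.sum())
for r in m[::2]: print("".join(".#"[v] for v in r))
print("collar",plane(T,435.6,215.9,.160),plane(S,418,348.75,.160))
for n,c in(("T",T),("S",S)):
  print(n, "img>dir")
# indicator rods top
for p in((493,350),(None,None)): pass
d=snapshot("wrist"); print(d["K"],d["T_tool_cam"]); cv2.imwrite("pics/w0.png",d["image"])
E
```

```text
knobtop [0.58980341 0.31771112 0.078     ] [0.59104772 0.31986348 0.078     ] (array([0.58977876, 0.31725551, 0.07985071]), [np.float64(0.00039603244949277025), np.float64(0.0003960324494925083)])
hubtop S [0.53130685 0.35238044 0.06      ]
605
..................................................
..................................................
..................................................
..................................................
................................##................
.............................########.............
.............................##########...........
..............................############........
...............................###########........
...............................###########........
..............................###########.........
.............................###########..........
............................##########............
..........................###########.............
.........................##########...............
................##.....###########................
...............##################......
[... 575 characters left out ...]
................................................
..................................................
..................................................
..................................................
collar [ 0.58444777 -0.19383566  0.16      ] [ 0.58606094 -0.1974843   0.16      ]
T img>dir
S img>dir
[[371.64829954   0.         323.58660659]
 [  0.         371.64829954 241.78540213]
 [  0.           0.           1.        ]] [[ 4.68478229e-04 -9.69209337e-01 -2.46237774e-01  6.55845223e-02]
 [ 9.99999849e-01  5.24580192e-04 -1.62240997e-04  5.47539740e-04]
 [ 2.86416947e-04 -2.46237661e-01  9.69209437e-01 -1.57310336e-01]
 [ 0.00000000e+00  0.00000000e+00  0.00000000e+00  1.00000000e+00]]
```

```bash
cat >> h.py <<'E'
def pose():
    s=telemetry.get_state(); return np.array(s["tool_pos"]),R.from_rotvec(s["tcp_rot"]).as_matrix(),s
def plan(target,yawx=None,n=1,grasp=0):
    """shift in tool axes (mm) to put TCP at target after turning tool x to world yaw yawx (deg)"""
    p,M,s=pose(); cur=np.degrees(np.arctan2(M[1,0],M[0,0]))
    if yawx is None: yawx=cur
    a=np.radians(yawx); D=np.array([[np.cos(a),np.sin(a),0],[np.sin(a),-np.cos(a),0],[0,0,-1.]])
    fix=R.from_matrix(M.T@D).as_rotvec()
    d=D.T@(np.array(target)-p)*1000
    print("p",p.round(4),"yawx",round(cur,2),"tilt",M[:2,2].round(4),"turn",fix.round(4),"shift",d.round(1),"F",np.round(s["force"],2),"op",round(s["opening"],4),"t",round(s["time"],2),"q",np.round(s["joint_positions"],2))
def wcam():
    p,M,s=pose(); d=snapshot("wrist"); T=np.array(d["T_tool_cam"]); W=np.eye(4);W[:3,:3]=M;W[:3,3]=p
    return d["image"],np.array(d["K"]),W@T
def wray(w,u,v):
    K=w[1]; x=np.array([u-K[0,2],v-K[1,2]])/K[0,0]; r=np.hypot(*x); d=np.append(x/max(r,1e-9)*np.sin(r),np.cos(r))
    return w[2][:3,3],w[2][:3,:3]@d
def wplane(w,u,v,z):
    o,d=wray(w,u,v); return o+d*(z-o[2])/d[2]
def wproj(w,X):
    q=w[2][:3,:3].T@(np.array(X)-w[2][:3,3]); th=np.arccos(q[2]/np.linalg.norm(q)); h=q[:2]/max(np.hypot(*q[:2]),1e-9)
    return w[1][:2,2]+w[1][0,0]*th*h
E
python3 -c "
from h import *
plan((.531,.352,.20),150.6)"
```

```text
p [0.2577 0.5964 0.2262] yawx 156.64 tilt [-0.0004 -0.0008] turn [-0.0009 -0.      0.1053] shift [-358.1  -78.8   26.2] F [-0.78  0.38  0.3 ] op 0.0918 t 0.25 q [-0.9   0.5  -0.43  1.55  0.22  1.14 -0.21]
```

```bash
python3 -m crank '[{"grip":0,"travel":[0,0,0],"dr":[0,0,0.105]},{"grip":0,"travel":[-35,-8,2],"dr":[0,0,0]},{"grip":0,"travel":[-36,-8,3],"dr":[0,0,0]},{"grip":0,"travel":[-36,-8,3],"dr":[0,0,0]},{"grip":0,"travel":[-36,-8,3],"dr":[0,0,0]},{"grip":0,"travel":[-36,-8,3],"dr":[0,0,0]},{"grip":0,"travel":[-36,-8,3],"dr":[0,0,0]},{"grip":0,"travel":[-36,-8,3],"dr":[0,0,0]},{"grip":0,"travel":[-36,-8,3],"dr":[0,0,0]},{"grip":0,"travel":[-36,-8,3],"dr":[0,0,0]},{"grip":0,"travel":[-36,-7,0],"dr":[0,0,0]},{"grip":0,"travel":[0,0,0],"dr":[0,0,0]}]' 20
python3 - <<'E'
from h import *
plan((.531,.352,.20),150.6)
w=wcam(); np.savez("w1.npz",i=w[0],K=w[1],T=w[2])
for X in((.531,.352,.06),(.5905,.3185,.078),(.531,.352,.0)): print(wproj(w,X))
cv2.imwrite("pics/w1.png",cv2.convertScaleAbs(w[0],alpha=1.5))
E
```

```text
time: 1.45
tool_pos: [0.5374, 0.345, 0.2001]
tcp_rot: [0.811, 3.032, -0.005]
force: [0.1, -0.1, 0.7]
opening: 0.0922
p [0.5374 0.345  0.2001] yawx 150.06 tilt [ 0.0024 -0.0037] turn [-0.002   0.004  -0.0094] shift [9.  3.  0.1] F [ 0.15 -0.08  0.67] op 0.0922 t 1.45 q [-0.39  0.49 -0.3   1.61  0.17  1.07  0.3 ]
[326.85514156 218.50153721]
[327.55034086 304.81722214]
[326.46522345 206.84747246]
```

View pics/w1.png

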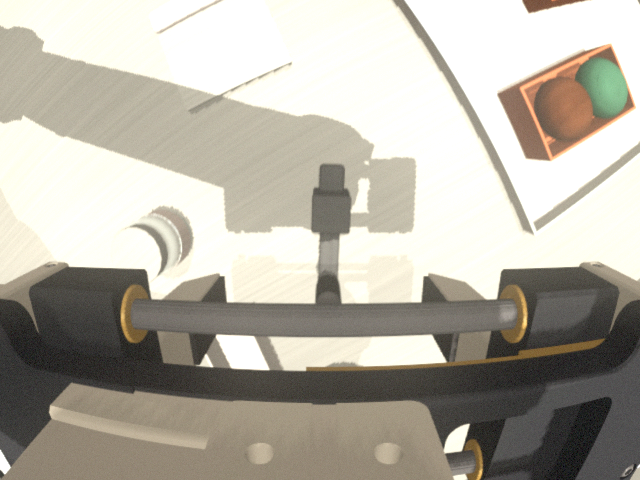

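The wrist view shows the hub top centred near (331,211), the tail above it at (331,177) and the arm running down towards the knob at (328,290). The jar is at (145,250). I'll re-read the pose now that the arm has settled, and crop the hub.

```bash
python3 - <<'E'
from h import *
plan((.531,.352,.20),150.6)
w=wcam(); np.savez("w1.npz",i=w[0],K=w[1],T=w[2])
plan((.531,.352,.20),150.6)
c=w[0][150:270,290:370]; c=cv2.resize(c,None,fx=5,fy=5,interpolation=cv2.INTER_CUBIC)
S=cam("side")
e=cv2.resize(S[0][190:240,245:325],None,fx=5,fy=5,interpolation=cv2.INTER_CUBIC)
g=np.zeros((600,800,3),np.uint8); g[:,:400]=c; g[:250,400:]=e
cv2.imwrite("pics/w2.png",cv2.convertScaleAbs(g,alpha=2.2))
E
```

```text
p [0.5347 0.348  0.2002] yawx 150.25 tilt [ 0.0006 -0.0018] turn [-0.0012  0.0014 -0.0061] shift [5.2 1.7 0.2] F [-0.55  0.73  0.02] op 0.092 t 1.5 q [-0.39  0.49 -0.31  1.61  0.17  1.07  0.3 ]
p [0.5327 0.3505 0.2004] yawx 150.45 tilt [-0.0004 -0.0003] turn [-0.0004 -0.0002 -0.0026] shift [2.2 0.5 0.4] F [-0.42  1.32 -0.52] op 0.0919 t 1.55 q [-0.4   0.49 -0.31  1.61  0.16  1.07  0.3 ]
```

View pics/w2.png

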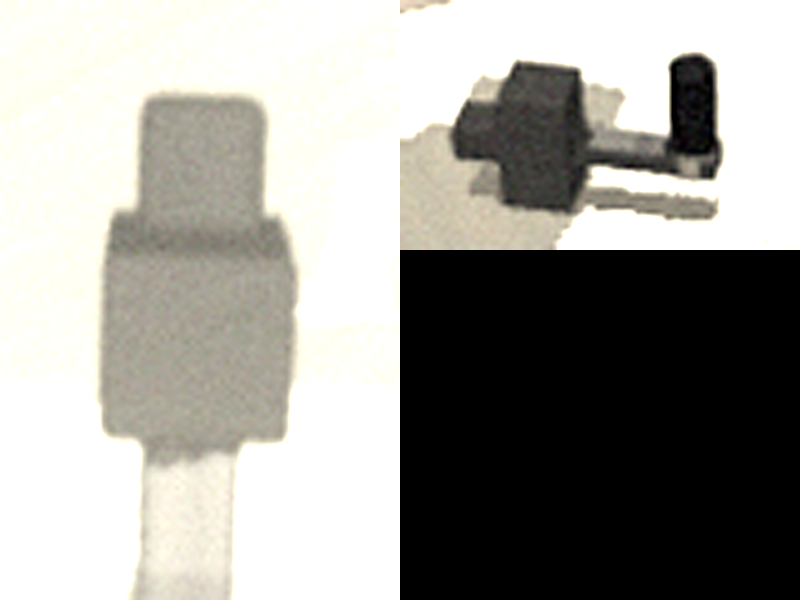

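The crop shows the hub's top face centred near (329.0,218.8) in full-image pixels. The tail end is near (330.4,169.2) and the arm's centre line passes near (326.8,263.8). I'll turn those into positions.

```bash
python3 - <<'E'
from h import *
z=np.load("w1.npz"); w=(z["i"],z["K"],z["T"])
f=lambda x,y,h: wplane(w,290+x/5-.4,150+y/5-.4,h)
q=[f(104,254,.06),f(295,256,.06),f(287,438,.06),f(104,437,.06)]
print(np.round(q,4)); c=np.mean(q,0); print("hub",c)
t=f(203,96,.038);a=f(185,570,.034)
for n,d in(("tail-arm",a-t),("c-tail",c-t),("arm-c",a-c),("L",q[3]-q[0]),("R",q[2]-q[1]),("W",q[1]-q[0]),("W2",q[2]-q[3])): print(n,np.linalg.norm(d[:2]).round(4),np.degrees(np.arctan2(d[1],d[0])).round(1))
plan((c[0],c[1],.027),150.6)
E
```

```text
[[0.5085 0.3511 0.06  ]
 [0.524  0.3778 0.06  ]
 [0.5498 0.362  0.06  ]
 [0.5347 0.3359 0.06  ]]
hub [0.52926286 0.35669334 0.06      ]
tail-arm 0.0861 -31.7
c-tail 0.0397 -31.3
arm-c 0.0464 -31.9
L 0.0304 -30.1
R 0.0303 -31.4
W 0.0308 59.7
W2 0.0302 60.0
p [0.5314 0.3521 0.2005] yawx 150.61 tilt [-0.0008  0.0005] turn [ 0.     -0.001   0.0002] shift [  4.1   3.  173.5] F [-0.3   0.6   0.91] op 0.0916 t 1.6 q [-0.4   0.49 -0.31  1.61  0.16  1.07  0.3 ]
```

```bash
python3 -c "
from h import *
plan((.5297,.3555,.028),149)"
```

```text
p [0.5314 0.3521 0.2005] yawx 150.61 tilt [-0.0008  0.0005] turn [ 0.     -0.001   0.0281] shift [  3.2   2.1 172.5] F [-0.3   0.6   0.91] op 0.0916 t 1.6 q [-0.4   0.49 -0.31  1.61  0.16  1.07  0.3 ]
```

```bash
python3 -m crank '[{"grip":0,"travel":[3,2,20],"dr":[0,0,0.028]},{"grip":0,"travel":[0,0,30],"dr":[0,0,0]},{"grip":0,"travel":[0,0,30],"dr":[0,0,0]},{"grip":0,"travel":[0,0,30],"dr":[0,0,0]},{"grip":0,"travel":[0,0,30],"dr":[0,0,0]},{"grip":0,"travel":[0,0,20],"dr":[0,0,0]},{"grip":0,"travel":[0,0,12],"dr":[0,0,0]},{"grip":0,"travel":[0,0,0],"dr":[0,0,0]},{"grip":0,"travel":[0,0,0],"dr":[0,0,0]}]' 20
python3 -m crank '[{"grip":1,"travel":[0,0,0],"dr":[0,0,0]},{"grip":1,"travel":[0,0,0],"dr":[0,0,0]},{"grip":1,"travel":[0,0,0],"dr":[0,0,0]},{"grip":1,"travel":[0,0,0],"dr":[0,0,0]},{"grip":1,"travel":[0,0,0],"dr":[0,0,0]},{"grip":1,"travel":[0,0,0],"dr":[0,0,0]},{"grip":1,"travel":[0,0,0],"dr":[0,0,0]},{"grip":1,"travel":[0,0,0],"dr":[0,0,0]}]' 25
python3 -c "
from h import *
plan((.5297,.3555,.028),149)"
```

```text
time: 2.5
tool_pos: [0.53, 0.3562, 0.0295]
tcp_rot: [0.837, 3.028, 0.002]
force: [0.7, 0.0, 0.3]
opening: 0.0916
time: 3.3
tool_pos: [0.5302, 0.355, 0.0286]
tcp_rot: [-0.839, -3.027, -0.0]
force: [1.8, 1.9, 1.9]
opening: 0.0324
p [0.5302 0.355  0.0286] yawx 149.01 tilt [-0.0001  0.0001] turn [ 0.0001 -0.0001  0.0002] shift [0.7 0.2 0.6] F [1.81 1.89 1.9 ] op 0.0324 t 3.3 q [-0.44  0.7  -0.26  1.71  0.24  0.77  0.21]
```

```bash
python3 -m crank '[{"grip":1,"travel":[0,0,-10],"dr":[0,0,0]},{"grip":1,"travel":[0,0,-30],"dr":[0,0,0]},{"grip":1,"travel":[0,0,-30],"dr":[0,0,0]},{"grip":1,"travel":[0,0,-30],"dr":[0,0,0]},{"grip":1,"travel":[0,0,-30],"dr":[0,0,0]},{"grip":1,"travel":[0,0,-30],"dr":[0,0,0]},{"grip":1,"travel":[0,0,-30],"dr":[0,0,0]},{"grip":1,"travel":[0,0,-32],"dr":[0,0,0]},{"grip":1,"travel":[-15,-15,0],"dr":[0,0,0]},{"grip":1,"travel":[-25,-25,0],"dr":[0,0,0]},{"grip":1,"travel":[-25,-25,0],"dr":[0,0,0]},{"grip":1,"travel":[-25,-25,0],"dr":[0,0,0]}]' 40
python3 -m crank '[{"grip":1,"travel":[-29,-29,0],"dr":[0,0,0]},{"grip":1,"travel":[-29,-29,0],"dr":[0,0,0]},{"grip":1,"travel":[-29,-29,0],"dr":[0,0,0]},{"grip":1,"travel":[-29,-29,0],"dr":[0,0,0]},{"grip":1,"travel":[-29,-29,0],"dr":[0,0,0]},{"grip":1,"travel":[-29,-29,0],"dr":[0,0,0]},{"grip":1,"travel":[-29,-29,0],"dr":[0,0,0]},{"grip":1,"travel":[-29,-29,0],"dr":[0,0,0]},{"grip":1,"travel":[-29,-29,0],"dr":[0,0,0]},{"grip":1,"travel":[-29,-29,0],"dr":[0,0,0]},{"grip":1,"travel":[-29,-29,0],"dr":[0,0,0]},{"grip":1,"travel":[-25,-25,0],"dr":[0,0,0]}]'
python3 -m crank '[{"grip":1,"travel":[0,0,0],"dr":[0,0,0]},{"grip":1,"travel":[0,0,0],"dr":[0,0,0]},{"grip":1,"travel":[0,0,0],"dr":[0,0,0]},{"grip":1,"travel":[0,0,0],"dr":[0,0,0]}]'
python3 - <<'E'
from h import *
plan((.679,-.252,.25),149)
w=wcam(); np.savez("w3.npz",i=w[0],K=w[1],T=w[2])
for X in((.585,-.1955,.16),(.585,-.1955,.193)): print(wproj(w,X))
cv2.imwrite("pics/w3.png",cv2.convertScaleAbs(w[0],alpha=1.5))
E
```

```text
time: 4.5
tool_pos: [0.5604, 0.23, 0.2506]
tcp_rot: [-0.838, -3.027, 0.002]
force: [0.5, 0.5, -4.1]
opening: 0.032
time: 5.7
tool_pos: [0.678, -0.243, 0.2501]
tcp_rot: [-0.84, -3.025, 0.001]
force: [0.4, -0.2, -3.9]
opening: 0.032
time: 6.1
tool_pos: [0.6789, -0.2382, 0.2507]
tcp_rot: [-0.835, -3.028, -0.002]
force: [-0.5, 0.5, -4.1]
opening: 0.0317
p [ 0.6789 -0.2382  0.2507] yawx 149.17 tilt [-0.0004  0.0014] turn [ 0.001 -0.001  0.003] shift [ -7.2 -11.8   0.7] F [-0.5   0.45 -4.11] op 0.0317 t 6.1 q [ 0.37  0.58 -0.12  1.33  0.07  1.24  1.29]
[305.24766676  94.71210212]
[302.49080245  86.4561756 ]
```

View pics/w3.png

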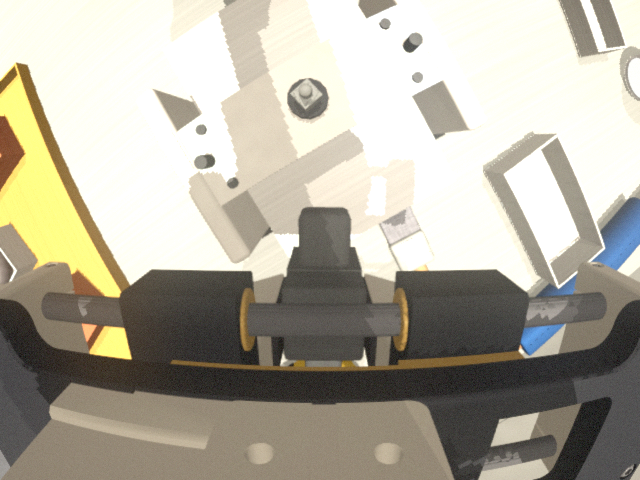

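The shaft is clear of the gripper: the collar is at about (308,99) and the square looks turned roughly 45° in the image. The held crank's tail runs from about (325,207) to (325,248). I'll crop both.

```bash
python3 - <<'E'
from h import *
w=np.load("w3.npz")["i"]
g=np.zeros((600,800,3),np.uint8)
a=cv2.resize(w[70:130,278:338],None,fx=7.5,fy=7.5,interpolation=cv2.INTER_CUBIC)[:450,:450]
b=cv2.resize(w[195:305,270:380],None,fx=3,fy=3,interpolation=cv2.INTER_CUBIC)
g[:450,:450]=cv2.convertScaleAbs(a,alpha=2.2); g[:330,460:790]=cv2.convertScaleAbs(b,alpha=2.5)
cv2.imwrite("pics/w4.png",g)
E
```

```text
(no output)
```

View pics/w4.png

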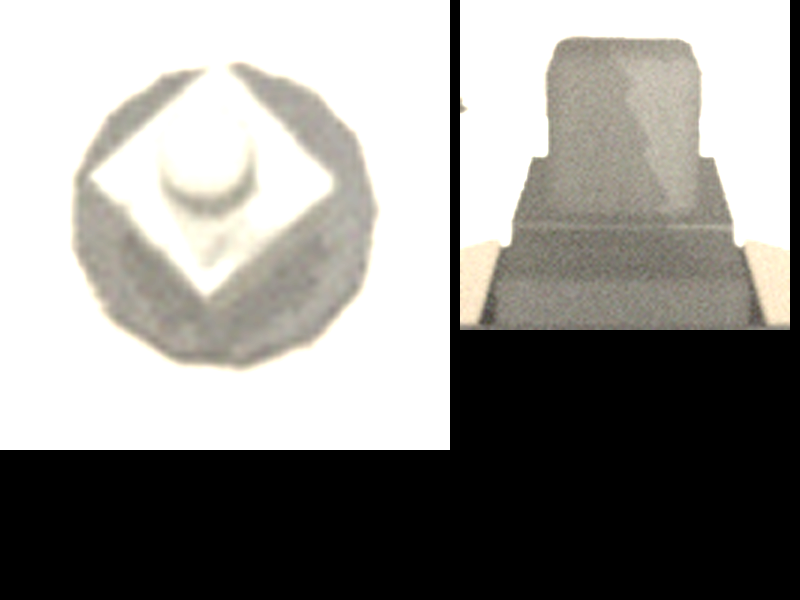

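The square's corners in the crop are left (88,178), right (335,185), bottom (207,300) and top (218,62). The collar is centred near (224,214). The tail's end edge sits at crop y=38, centred at x=624.

```bash
python3 - <<'E'
from h import *
z=np.load("w3.npz"); w=(z["i"],z["K"],z["T"])
A=lambda x,y,h: wplane(w,278+(x+.5)/7.5-.5,70+(y+.5)/7.5-.5,h)
L,Rr,B,T=A(88,178,.178),A(335,185,.178),A(207,300,.178),A(218,62,.178)
print("sq centre",np.mean([L,Rr,B,T],0))
for a,b in((L,B),(B,Rr),(Rr,T),(T,L)):
    d=b-a; print(np.linalg.norm(d).round(4),(np.degrees(np.arctan2(d[1],d[0]))%90).round(1))
for a,b in((L,Rr),(B,T)):
    d=b-a; print("diag",np.linalg.norm(d).round(4),((np.degrees(np.arctan2(d[1],d[0]))+45)%90).round(1))
print("collar",A(224,214,.160), "pin top",A(208,145,.193))
wt=(w[0],w[1],np.array(snapshot("wrist")["T_tool_cam"]))
for X in((.04,0,-.0094),(.04,.011,-.0094),(.04,-.011,.0106),(.04,0,.0106),(.016,.016,-.0314),(.016,-.016,-.0314),(.016,0,-.0094),(.016,.016,-.0094),(.016,.016,.0286),(-.016,.016,-.0314)):
    p=wproj(wt,X); print(X,p.round(1),"crop",((p-[270,195])*3+[460,0]).round(0))
E
```

```text
sq centre [ 0.58734409 -0.19549299  0.178     ]
0.0143 12.2
0.0142 11.8
0.0142 11.4
0.0144 11.6
diag 0.0202 11.8
diag 0.0201 11.7
collar [ 0.5877369  -0.19545424  0.16      ] pin top [ 0.58709392 -0.19487629  0.193     ]
(0.04, 0, -0.0094) [322.2 213.1] crop [617.  54.]
(0.04, 0.011, -0.0094) [349.5 213.2] crop [698.  55.]
(0.04, -0.011, 0.0106) [298.3 205.7] crop [545.  32.]
(0.04, 0, 0.0106) [322.4 205.7] crop [617.  32.]
(0.016, 0.016, -0.0314) [365.9 288.7] crop [748. 281.]
(0.016, -0.016, -0.0314) [278.2 288.7] crop [485. 281.]
(0.016, 0, -0.0094) [322.3 269.7] crop [617. 224.]
(0.016, 0.016, -0.0094) [360.3 269.6] crop [731. 224.]
(0.016, 0.016, 0.0286) [353.4 246.3] crop [710. 154.]
(-0.016, 0.016, -0.0314) [362.3 362.7] crop [737. 503.]
```

```bash
python3 -m crank '[{"grip":1,"travel":[0,0,0],"dr":[0,0,-0.124]},{"grip":1,"travel":[0,0,0],"dr":[0,0,-0.124]},{"grip":1,"travel":[0,0,0],"dr":[0,0,-0.124]},{"grip":1,"travel":[0,0,0],"dr":[0,0,-0.124]},{"grip":1,"travel":[0,0,0],"dr":[0,0,-0.124]},{"grip":1,"travel":[0,0,0],"dr":[0,0,-0.124]},{"grip":1,"travel":[0,0,0],"dr":[0,0,0]},{"grip":1,"travel":[0,0,0],"dr":[0,0,0]},{"grip":1,"travel":[0,0,0],"dr":[0,0,0]}]'
python3 -c "
from h import *
plan((.5872,-.1964,.25),191.8)"
```

```text
time: 7.1
tool_pos: [0.6789, -0.2403, 0.2508]
tcp_rot: [0.315, -3.126, 0.0]
force: [-0.4, 0.1, -3.5]
opening: 0.0317
p [ 0.6789 -0.2403  0.2508] yawx -168.47 tilt [ 0.     -0.0001] turn [-0.0001 -0.     -0.0048] shift [80.7 61.7  0.8] F [-0.44  0.08 -3.46] op 0.0317 t 7.1 q [ 0.47  0.59 -0.27  1.32  0.16  1.25  1.97]
```

```bash
python3 -m crank '[{"grip":1,"travel":[16,12,0],"dr":[0,0,-0.005]},{"grip":1,"travel":[20,15,0],"dr":[0,0,0]},{"grip":1,"travel":[20,15,0],"dr":[0,0,0]},{"grip":1,"travel":[15,12,0],"dr":[0,0,0]},{"grip":1,"travel":[10,8,0],"dr":[0,0,0]},{"grip":1,"travel":[0,0,0],"dr":[0,0,0]},{"grip":1,"travel":[0,0,0],"dr":[0,0,0]},{"grip":1,"travel":[0,0,0],"dr":[0,0,0]},{"grip":1,"travel":[0,0,0],"dr":[0,0,0]},{"grip":1,"travel":[0,0,0],"dr":[0,0,0]}]'
python3 - <<'E'
from h import *
plan((.5872,-.1964,.25),191.8)
S=cam("side"); cv2.imwrite("pics/s2.png",S[0])
plan((.5872,-.1964,.25),191.8)
E
```

```text
time: 8.1
tool_pos: [0.5871, -0.1967, 0.2504]
tcp_rot: [0.326, -3.125, -0.0]
force: [0.0, 0.7, -4.0]
opening: 0.032
p [ 0.5871 -0.1967  0.2504] yawx -168.09 tilt [-0.0001  0.0002] turn [ 0.0003 -0.0001  0.0019] shift [-0.1  0.3  0.4] F [ 0.01  0.65 -3.98] op 0.032 t 8.1 q [ 0.5   0.41 -0.29  1.61  0.13  1.14  1.96]
p [ 0.5871 -0.1966  0.2504] yawx -168.08 tilt [-0.0002  0.0003] turn [ 0.0003 -0.0002  0.002 ] shift [-0.2  0.2  0.4] F [-0.21  0.03 -4.36] op 0.0317 t 8.15 q [ 0.5   0.41 -0.29  1.61  0.13  1.14  1.96]
```

```bash
python3 -m crank '[{"grip":1,"travel":[0,0,10],"dr":[0,0,0]},{"grip":1,"travel":[0,0,10],"dr":[0,0,0]},{"grip":1,"travel":[0,0,5],"dr":[0,0,0]},{"grip":1,"travel":[0,0,3],"dr":[0,0,0]},{"grip":1,"travel":[0,0,3],"dr":[0,0,0]},{"grip":1,"travel":[0,0,2],"dr":[0,0,0]},{"grip":1,"travel":[0,0,2],"dr":[0,0,0]},{"grip":1,"travel":[0,0,0],"dr":[0,0,0]},{"grip":1,"travel":[0,0,0],"dr":[0,0,0]},{"grip":1,"travel":[0,0,0],"dr":[0,0,0]}]'
python3 -m crank '[{"grip":1,"travel":[0,0,2],"dr":[0,0,0]},{"grip":1,"travel":[0,0,2],"dr":[0,0,0]},{"grip":1,"travel":[0,0,2],"dr":[0,0,0]},{"grip":1,"travel":[0,0,0],"dr":[0,0,0]},{"grip":1,"travel":[0,0,0],"dr":[0,0,0]},{"grip":1,"travel":[0,0,0],"dr":[0,0,0]}]'
python3 - <<'E'
from h import *
plan((.5872,-.1964,.1886),191.8)
E
```

```text
time: 9.15
tool_pos: [0.587, -0.1966, 0.216]
tcp_rot: [-0.326, 3.124, -0.0]
force: [-0.1, -0.9, -3.7]
opening: 0.0319
time: 9.75
tool_pos: [0.5869, -0.1965, 0.2097]
tcp_rot: [-0.327, 3.125, -0.0]
force: [-0.7, -0.5, -3.3]
opening: 0.0316
p [ 0.5869 -0.1965  0.2097] yawx -168.06 tilt [ 0. -0.] turn [-0.      0.      0.0024] shift [-0.3  0.  21.1] F [-0.65 -0.46 -3.29] op 0.0316 t 9.75 q [ 0.5   0.44 -0.29  1.65  0.14  1.06  1.95]
```

No contact so far and the pin is inside the socket. I'll keep going down in small steps.

```bash
python3 -m crank '[{"grip":1,"travel":[0,0,1],"dr":[0,0,0]},{"grip":1,"travel":[0,0,1],"dr":[0,0,0]},{"grip":1,"travel":[0,0,1],"dr":[0,0,0]},{"grip":1,"travel":[0,0,1],"dr":[0,0,0]},{"grip":1,"travel":[0,0,0],"dr":[0,0,0]},{"grip":1,"travel":[0,0,0],"dr":[0,0,0]}]'
python3 -m crank '[{"grip":1,"travel":[0,0,1],"dr":[0,0,0]},{"grip":1,"travel":[0,0,1],"dr":[0,0,0]},{"grip":1,"travel":[0,0,1],"dr":[0,0,0]},{"grip":1,"travel":[0,0,0],"dr":[0,0,0]},{"grip":1,"travel":[0,0,0],"dr":[0,0,0]}]'
python3 - <<'E'
from h import *
plan((.5872,-.1964,.1886),191.8)
E
```

```text
time: 10.35
tool_pos: [0.5868, -0.1966, 0.2057]
tcp_rot: [0.326, -3.125, -0.0]
force: [-0.4, 0.7, -4.2]
opening: 0.0322
time: 10.85
tool_pos: [0.5868, -0.1965, 0.2027]
tcp_rot: [0.327, -3.124, -0.0]
force: [1.0, 0.1, -4.7]
opening: 0.0318
p [ 0.5868 -0.1965  0.2027] yawx -168.07 tilt [-0.0001  0.0001] turn [ 0.0001 -0.0001  0.0023] shift [-0.4  0.  14.1] F [ 1.01  0.07 -4.71] op 0.0318 t 10.85 q [ 0.5   0.45 -0.29  1.66  0.14  1.05  1.94]
```

```bash
python3 -m crank '[{"grip":1,"travel":[0,0,1.5],"dr":[0,0,0]},{"grip":1,"travel":[0,0,1.5],"dr":[0,0,0]},{"grip":1,"travel":[0,0,1.5],"dr":[0,0,0]},{"grip":1,"travel":[0,0,1.5],"dr":[0,0,0]},{"grip":1,"travel":[0,0,1.5],"dr":[0,0,0]},{"grip":1,"travel":[0,0,1.5],"dr":[0,0,0]},{"grip":1,"travel":[0,0,1.5],"dr":[0,0,0]},{"grip":1,"travel":[0,0,1.5],"dr":[0,0,0]},{"grip":1,"travel":[0,0,0],"dr":[0,0,0]},{"grip":1,"travel":[0,0,0],"dr":[0,0,0]}]'
python3 -m crank '[{"grip":1,"travel":[0,0,1],"dr":[0,0,0]},{"grip":1,"travel":[0,0,1],"dr":[0,0,0]},{"grip":1,"travel":[0,0,0],"dr":[0,0,0]},{"grip":1,"travel":[0,0,0],"dr":[0,0,0]}]'
python3 -c "
from h import *
plan((.5872,-.1964,.1886),191.8)"
```

```text
time: 11.85
tool_pos: [0.5868, -0.1965, 0.1907]
tcp_rot: [0.326, -3.125, -0.0]
force: [-0.2, -0.6, -4.2]
opening: 0.0319
time: 12.25
tool_pos: [0.5868, -0.1965, 0.1887]
tcp_rot: [0.326, -3.125, -0.0]
force: [1.0, 0.5, -4.2]
opening: 0.0318
p [ 0.5868 -0.1965  0.1887] yawx -168.07 tilt [-0.0001  0.    ] turn [ 0.     -0.0001  0.0022] shift [-0.4  0.1  0.1] F [ 1.03  0.52 -4.17] op 0.0318 t 12.25 q [ 0.49  0.47 -0.29  1.67  0.15  1.02  1.94]
```

```bash
python3 -m crank '[{"grip":1,"travel":[0,0,1],"dr":[0,0,0]},{"grip":1,"travel":[0,0,0],"dr":[0,0,0]},{"grip":1,"travel":[0,0,0],"dr":[0,0,0]}]'
python3 -m crank '[{"grip":1,"travel":[0,0,0.5],"dr":[0,0,0]},{"grip":1,"travel":[0,0,0],"dr":[0,0,0]},{"grip":1,"travel":[0,0,0],"dr":[0,0,0]}]'
```

```text
time: 12.55
tool_pos: [0.5869, -0.1965, 0.1886]
tcp_rot: [-0.327, 3.124, -0.0]
force: [-3.7, 1.2, 5.3]
opening: 0.0319
time: 12.85
tool_pos: [0.5869, -0.1965, 0.1886]
tcp_rot: [-0.326, 3.124, -0.001]
force: [-5.5, 2.1, 7.1]
opening: 0.0316
```

Fully home: contact was at TCP z = 0.1886, which puts the underside at 0.160, and it took only about 10 N. Next I'll release the hub, rise, move over to the knob and go down open.

```bash
python3 -m crank '[{"grip":0,"travel":[0,0,-1],"dr":[0,0,0]},{"grip":0,"travel":[0,0,0],"dr":[0,0,0]},{"grip":0,"travel":[0,0,0],"dr":[0,0,0]},{"grip":0,"travel":[0,0,0],"dr":[0,0,0]},{"grip":0,"travel":[0,0,0],"dr":[0,0,0]},{"grip":0,"travel":[0,0,0],"dr":[0,0,0]},{"grip":0,"travel":[0,0,-10],"dr":[0,0,0]},{"grip":0,"travel":[0,0,-20],"dr":[0,0,0]},{"grip":0,"travel":[0,0,-20],"dr":[0,0,0]},{"grip":0,"travel":[0,0,-14],"dr":[0,0,0]},{"grip":0,"travel":[0,0,0],"dr":[0,0,0]},{"grip":0,"travel":[0,0,0],"dr":[0,0,0]}]' 20
python3 -m crank '[{"grip":0,"travel":[-20,0,0],"dr":[0,0,0]},{"grip":0,"travel":[-25,0,0],"dr":[0,0,0]},{"grip":0,"travel":[-25,0,0],"dr":[0,0,0]},{"grip":0,"travel":[0,0,0],"dr":[0,0,0]},{"grip":0,"travel":[0,0,0],"dr":[0,0,0]},{"grip":0,"travel":[0,0,0],"dr":[0,0,0]},{"grip":0,"travel":[0,0,0],"dr":[0,0,0]}]'
python3 - <<'E'
from h import *
plan((.6554,-.1822,.199),191.8)
T=cam("top");S=cam("side");w=wcam()
a=cv2.resize(S[0][280:380,365:465],(400,400),interpolation=cv2.INTER_CUBIC)
b=cv2.resize(w[0][:300,160:560],(400,300))
g=np.zeros((400,800,3),np.uint8); g[:,:400]=a; g[:300,400:]=b
cv2.imwrite("pics/fit.png",cv2.convertScaleAbs(g,alpha=1.6))
E
```

```text
time: 14.05
tool_pos: [0.5868, -0.1966, 0.2522]
tcp_rot: [-0.326, 3.124, -0.0]
force: [-0.1, 1.0, -1.3]
opening: 0.0919
time: 14.75
tool_pos: [0.6543, -0.1828, 0.2519]
tcp_rot: [0.325, -3.124, 0.0]
force: [0.3, -0.1, 0.7]
opening: 0.0915
p [ 0.6543 -0.1828  0.2519] yawx -168.13 tilt [-0.0011 -0.0003] turn [-0.0001 -0.0011  0.0013] shift [-1.2  0.3 52.9] F [ 0.32 -0.13  0.74] op 0.0915 t 14.75 q [ 0.43  0.52 -0.29  1.44  0.15  1.2   1.9 ]
```

View pics/fit.png

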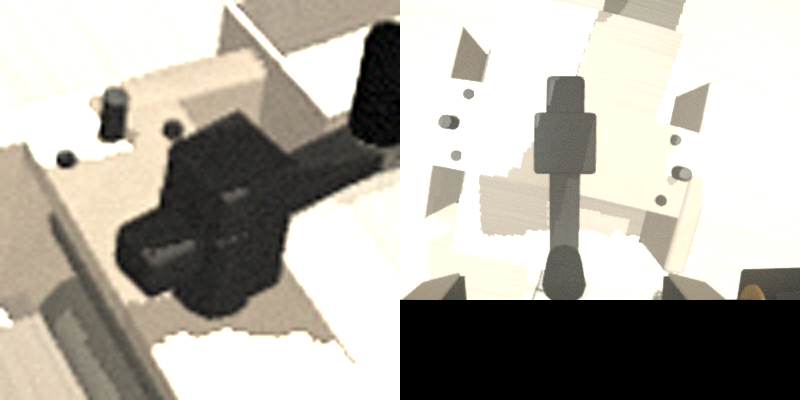

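The crank stands upright with its underside on the collar. The knob is midway between the open fingers, at about (564,275) in the composite. I'll go down and grip the knob lightly.

```bash
python3 -m crank '[{"grip":0,"travel":[-1,0,15],"dr":[0,0,0]},{"grip":0,"travel":[0,0,20],"dr":[0,0,0]},{"grip":0,"travel":[0,0,12],"dr":[0,0,0]},{"grip":0,"travel":[0,0,6],"dr":[0,0,0]},{"grip":0,"travel":[0,0,0],"dr":[0,0,0]},{"grip":0,"travel":[0,0,0],"dr":[0,0,0]}]' 15
python3 -m crank '[{"grip":1,"travel":[0,0,0],"dr":[0,0,0]},{"grip":1,"travel":[0,0,0],"dr":[0,0,0]},{"grip":1,"travel":[0,0,0],"dr":[0,0,0]},{"grip":1,"travel":[0,0,0],"dr":[0,0,0]},{"grip":1,"travel":[0,0,0],"dr":[0,0,0]},{"grip":1,"travel":[0,0,0],"dr":[0,0,0]},{"grip":1,"travel":[0,0,0],"dr":[0,0,0]},{"grip":1,"travel":[0,0,0],"dr":[0,0,0]},{"grip":1,"travel":[0,0,0],"dr":[0,0,0]}]' 20
python3 -c "
from h import *
plan((.6554,-.1822,.199),191.8)"
```

```text
time: 15.5
tool_pos: [0.6567, -0.1818, 0.1996]
tcp_rot: [-0.326, 3.124, -0.0]
force: [0.3, 0.8, -0.0]
opening: 0.0921
time: 16.4
tool_pos: [0.6563, -0.1818, 0.1992]
tcp_rot: [0.326, -3.125, -0.0]
force: [-0.5, -0.4, 0.6]
opening: 0.0246
p [ 0.6563 -0.1818  0.1992] yawx -168.07 tilt [-0.0001  0.0001] turn [ 0.0001 -0.0001  0.0022] shift [ 0.9 -0.2  0.2] F [-0.49 -0.37  0.58] op 0.0246 t 16.4 q [ 0.43  0.56 -0.29  1.49  0.17  1.11  1.89]
```

```bash
python3 -m crank '[{"grip":1,"travel":[0.7,0,0],"dr":[0,0,0]},{"grip":1,"travel":[0,0,0],"dr":[0,0,0]},{"grip":1,"travel":[0,0,0],"dr":[0,0,0]},{"grip":1,"travel":[0,0,0],"dr":[0,0,0]}]' 25
python3 -m crank '[{"grip":1,"travel":[1.1,-12.2,0],"dr":[0,0,0]},{"grip":1,"travel":[3.2,-11.8,0],"dr":[0,0,0]},{"grip":1,"travel":[5.2,-11.1,0],"dr":[0,0,0]}]'
python3 -m crank '[{"grip":1,"travel":[7,-10,0],"dr":[0,0,0]},{"grip":1,"travel":[8.6,-8.6,0],"dr":[0,0,0]},{"grip":1,"travel":[10,-7,0],"dr":[0,0,0]},{"grip":1,"travel":[11.1,-5.2,0],"dr":[0,0,0]},{"grip":1,"travel":[11.8,-3.2,0],"dr":[0,0,0]},{"grip":1,"travel":[12.2,-1.1,0],"dr":[0,0,0]}]'
cat >> h.py <<'E'
def circ(c=(.5869,-.1965)):
    p,M,s=pose(); d=p[:2]-c; F=np.array(s["force"]); u=d/np.hypot(*d); tn=np.array([u[1],-u[0]])
    print("r",round(1000*np.hypot(*d),1),"theta_cw",round((11.8-np.degrees(np.arctan2(d[1],d[0])))%360,1),"Frad",round(F[:2]@u,1),"Ftan",round(F[:2]@tn,1),"Fz",round(F[2],1),"z",p[2].round(4),"op",round(s["opening"],4),"t",round(s["time"],2),"q7",round(s["joint_positions"][6],2))
E
python3 -c "
from h import *
circ()"
```

```text
time: 16.8
tool_pos: [0.656, -0.1819, 0.1994]
tcp_rot: [-0.327, 3.124, -0.0]
force: [3.0, 0.2, 0.6]
opening: 0.0215
time: 17.1
tool_pos: [0.6537, -0.2188, 0.1991]
tcp_rot: [-0.327, 3.124, 0.001]
force: [1.0, 3.6, -0.3]
opening: 0.0216
time: 17.7
tool_pos: [0.6006, -0.2646, 0.199]
tcp_rot: [-0.327, 3.124, 0.002]
force: [1.9, 7.5, -1.1]
opening: 0.0215
r 69.5 theta_cw 90.5 Frad -6.9 Ftan -3.4 Fz -1.1 z 0.199 op 0.0215 t 17.7 q7 2.04
```

```bash
python3 -m crank '[{"grip":1,"travel":[12.2,1.1,0],"dr":[0,0,0]},{"grip":1,"travel":[11.8,3.2,0],"dr":[0,0,0]},{"grip":1,"travel":[11.1,5.2,0],"dr":[0,0,0]},{"grip":1,"travel":[10,7,0],"dr":[0,0,0]},{"grip":1,"travel":[8.6,8.6,0],"dr":[0,0,0]},{"grip":1,"travel":[7,10,0],"dr":[0,0,0]},{"grip":1,"travel":[5.2,11.1,0],"dr":[0,0,0]},{"grip":1,"travel":[3.2,11.8,0],"dr":[0,0,0]},{"grip":1,"travel":[1.1,12.2,0],"dr":[0,0,0]}]'
python3 -c "
from h import *
circ()"
```

```text
time: 18.6
tool_pos: [0.5195, -0.2124, 0.1995]
tcp_rot: [-0.325, 3.12, -0.005]
force: [9.7, -0.3, -8.4]
opening: 0.0214
r 69.2 theta_cw 178.5 Frad -9.4 Ftan -2.6 Fz -8.4 z 0.1995 op 0.0214 t 18.6 q7 2.01
```

```bash
python3 -m crank '[{"grip":1,"travel":[-1,0,0],"dr":[0,0,0]},{"grip":1,"travel":[-1,12,0],"dr":[0,0,0]},{"grip":1,"travel":[-3.1,11.6,0],"dr":[0,0,0]},{"grip":1,"travel":[-5.1,10.9,0],"dr":[0,0,0]},{"grip":1,"travel":[-6.9,9.9,0],"dr":[0,0,0]},{"grip":1,"travel":[-8.5,8.5,0],"dr":[0,0,0]},{"grip":1,"travel":[-9.9,6.9,0],"dr":[0,0,0]},{"grip":1,"travel":[-10.9,5.1,0],"dr":[0,0,0]},{"grip":1,"travel":[-11.6,3.1,0],"dr":[0,0,0]},{"grip":1,"travel":[-12,1,0],"dr":[0,0,0]}]'
python3 -c "
from h import *
circ()"
python3 -m crank '[{"grip":1,"travel":[-12,-1,0],"dr":[0,0,0]},{"grip":1,"travel":[-11.6,-3.1,0],"dr":[0,0,0]},{"grip":1,"travel":[-10.9,-5.1,0],"dr":[0,0,0]},{"grip":1,"travel":[-9.9,-6.9,0],"dr":[0,0,0]},{"grip":1,"travel":[-8.5,-8.5,0],"dr":[0,0,0]},{"grip":1,"travel":[-6.9,-9.9,0],"dr":[0,0,0]},{"grip":1,"travel":[-5.1,-10.9,0],"dr":[0,0,0]},{"grip":1,"travel":[-3.1,-11.6,0],"dr":[0,0,0]},{"grip":1,"travel":[-1,-12,0],"dr":[0,0,0]}]'
python3 -c "
from h import *
circ()"
```

```text
time: 19.6
tool_pos: [0.5734, -0.1269, 0.1991]
tcp_rot: [0.329, -3.124, -0.003]
force: [-4.0, 1.4, 2.1]
opening: 0.0215
r 70.9 theta_cw 270.8 Frad 2.1 Ftan -3.7 Fz 2.1 z 0.1991 op 0.0215 t 19.6 q7 1.83
time: 20.5
tool_pos: [0.6562, -0.1823, 0.1995]
tcp_rot: [-0.327, 3.121, 0.001]
force: [2.4, 3.7, 0.8]
opening: 0.0213
r 70.7 theta_cw 0.2 Frad 3.1 Ftan -3.1 Fz 0.8 z 0.1995 op 0.0213 t 20.5 q7 1.88
```

One full turn done, with forces staying low. I'll wind another 120° and then go in small steps.

```bash
python3 -m crank '[{"grip":1,"travel":[1,-12,0],"dr":[0,0,0]},{"grip":1,"travel":[3.1,-11.6,0],"dr":[0,0,0]},{"grip":1,"travel":[5.1,-10.9,0],"dr":[0,0,0]},{"grip":1,"travel":[6.9,-9.9,0],"dr":[0,0,0]},{"grip":1,"travel":[8.5,-8.5,0],"dr":[0,0,0]},{"grip":1,"travel":[9.9,-6.9,0],"dr":[0,0,0]},{"grip":1,"travel":[10.9,-5.1,0],"dr":[0,0,0]},{"grip":1,"travel":[11.6,-3.1,0],"dr":[0,0,0]},{"grip":1,"travel":[12,-1,0],"dr":[0,0,0]}]'
python3 -c "
from h import *
circ()"
python3 -m crank '[{"grip":1,"travel":[12,1,0],"dr":[0,0,0]},{"grip":1,"travel":[11.6,3.1,0],"dr":[0,0,0]},{"grip":1,"travel":[10.9,5.1,0],"dr":[0,0,0]},{"grip":1,"travel":[0,0,0],"dr":[0,0,0]},{"grip":1,"travel":[0,0,0],"dr":[0,0,0]}]'
python3 -c "
from h import *
circ()"
```

```text
time: 21.4
tool_pos: [0.5997, -0.2645, 0.1992]
tcp_rot: [0.326, -3.124, -0.0]
force: [3.1, 2.2, 0.8]
opening: 0.0217
r 69.2 theta_cw 91.1 Frad -1.5 Ftan -3.4 Fz 0.8 z 0.1992 op 0.0217 t 21.4 q7 2.03
time: 21.9
tool_pos: [0.5643, -0.2617, 0.1991]
tcp_rot: [0.327, -3.123, -0.001]
force: [0.2, 2.4, 0.7]
opening: 0.0214
r 69.0 theta_cw 120.9 Frad -2.3 Ftan 0.6 Fz 0.7 z 0.1991 op 0.0214 t 21.9 q7 2.05
```

```bash
cat > c.py <<'E'
# stop-check: non-zero exit when tangential resistance at the knob is above 6 N
from h import *
import sys
p,M,s=pose(); d=p[:2]-np.array((.5869,-.1965)); u=d/np.hypot(*d); ft=np.array(s["force"])[:2]@np.array([u[1],-u[0]])
print("theta",round((11.8-np.degrees(np.arctan2(d[1],d[0])))%360,1),"Ftan",round(ft,1),"Frad",round(np.array(s["force"])[:2]@u,1)); sys.exit(int(ft<-6))
E
(python3 -m crank '[{"grip":1,"travel":[2.55,1.6,0],"dr":[0,0,0]},{"grip":1,"travel":[0,0,0],"dr":[0,0,0]}]' >/dev/null && python3 c.py &&
python3 -m crank '[{"grip":1,"travel":[2.55,1.6,0],"dr":[0,0,0]},{"grip":1,"travel":[0,0,0],"dr":[0,0,0]}]' >/dev/null && python3 c.py &&
python3 -m crank '[{"grip":1,"travel":[2.4,1.85,0],"dr":[0,0,0]},{"grip":1,"travel":[0,0,0],"dr":[0,0,0]}]' >/dev/null && python3 c.py &&
python3 -m crank '[{"grip":1,"travel":[2.4,1.85,0],"dr":[0,0,0]},{"grip":1,"travel":[0,0,0],"dr":[0,0,0]}]' >/dev/null && python3 c.py &&
python3 -m crank '[{"grip":1,"travel":[2.2,2.05,0],"dr":[0,0,0]},{"grip":1,"travel":[0,0,0],"dr":[0,0,0]}]' >/dev/null && python3 c.py &&
python3 -m crank '[{"grip":1,"travel":[2.2,2.05,0],"dr":[0,0,0]},{"grip":1,"travel":[0,0,0],"dr":[0,0,0]}]' >/dev/null && python3 c.py &&
python3 -m crank '[{"grip":1,"travel":[2.05,2.2,0],"dr":[0,0,0]},{"grip":1,"travel":[0,0,0],"dr":[0,0,0]}]' >/dev/null && python3 c.py &&
python3 -m crank '[{"grip":1,"travel":[2.05,2.2,0],"dr":[0,0,0]},{"grip":1,"travel":[0,0,0],"dr":[0,0,0]}]' >/dev/null && python3 c.py &&
python3 -m crank '[{"grip":1,"travel":[1.85,2.4,0],"dr":[0,0,0]},{"grip":1,"travel":[0,0,0],"dr":[0,0,0]}]' >/dev/null && python3 c.py &&
python3 -m crank '[{"grip":1,"travel":[1.85,2.4,0],"dr":[0,0,0]},{"grip":1,"travel":[0,0,0],"dr":[0,0,0]}]' >/dev/null && python3 c.py &&
python3 -m crank '[{"grip":1,"travel":[1.6,2.55,0],"dr":[0,0,0]},{"grip":1,"travel":[0,0,0],"dr":[0,0,0]}]' >/dev/null && python3 c.py &&
python3 -m crank '[{"grip":1,"travel":[1.6,2.55,0],"dr":[0,0,0]},{"grip":1,"travel":[0,0,0],"dr":[0,0,0]}]' >/dev/null && python3 c.py ) || echo STOPPED
```

```text
theta 122.3 Ftan -0.9 Frad -2.7
theta 124.9 Ftan -2.9 Frad -3.6
theta 127.6 Ftan -2.4 Frad -3.5
theta 130.3 Ftan -2.6 Frad -4.0
theta 132.8 Ftan -2.2 Frad -3.7
theta 135.2 Ftan -2.1 Frad -4.0
theta 137.6 Ftan -2.4 Frad -3.2
theta 140.0 Ftan -2.5 Frad -3.6
theta 142.4 Ftan -2.0 Frad -5.3
theta 144.9 Ftan -2.6 Frad -5.0
theta 147.3 Ftan -1.6 Frad -4.8
theta 149.7 Ftan -1.8 Frad -6.0
```

```bash

(python3 -m crank '[{"grip":1,"travel":[0.9,2.9,0],"dr":[0,0,0]},{"grip":1,"travel":[0,0,0],"dr":[0,0,0]}]' >/dev/null && python3 c.py &&
python3 -m crank '[{"grip":1,"travel":[1.4,2.65,0],"dr":[0,0,0]},{"grip":1,"travel":[0,0,0],"dr":[0,0,0]}]' >/dev/null && python3 c.py &&
python3 -m crank '[{"grip":1,"travel":[1.15,2.8,0],"dr":[0,0,0]},{"grip":1,"travel":[0,0,0],"dr":[0,0,0]}]' >/dev/null && python3 c.py &&
python3 -m crank '[{"grip":1,"travel":[1.15,2.8,0],"dr":[0,0,0]},{"grip":1,"travel":[0,0,0],"dr":[0,0,0]}]' >/dev/null && python3 c.py &&
python3 -m crank '[{"grip":1,"travel":[0.7,2.85,0],"dr":[0,0,0]},{"grip":1,"travel":[0,0,0],"dr":[0,0,0]}]' >/dev/null && python3 c.py &&
python3 -m crank '[{"grip":1,"travel":[0.9,2.85,0],"dr":[0,0,0]},{"grip":1,"travel":[0,0,0],"dr":[0,0,0]}]' >/dev/null && python3 c.py &&
python3 -m crank '[{"grip":1,"travel":[0.6,2.95,0],"dr":[0,0,0]},{"grip":1,"travel":[0,0,0],"dr":[0,0,0]}]' >/dev/null && python3 c.py &&
python3 -m crank '[{"grip":1,"travel":[0.6,2.95,0],"dr":[0,0,0]},{"grip":1,"travel":[0,0,0],"dr":[0,0,0]}]' >/dev/null && python3 c.py &&
python3 -m crank '[{"grip":1,"travel":[0.4,3,0],"dr":[0,0,0]},{"grip":1,"travel":[0,0,0],"dr":[0,0,0]}]' >/dev/null && python3 c.py &&
python3 -m crank '[{"grip":1,"travel":[0.4,3,0],"dr":[0,0,0]},{"grip":1,"travel":[0,0,0],"dr":[0,0,0]}]' >/dev/null && python3 c.py &&
python3 -m crank '[{"grip":1,"travel":[0.1,3,0],"dr":[0,0,0]},{"grip":1,"travel":[0,0,0],"dr":[0,0,0]}]' >/dev/null && python3 c.py &&
python3 -m crank '[{"grip":1,"travel":[0.1,3,0],"dr":[0,0,0]},{"grip":1,"travel":[0,0,0],"dr":[0,0,0]}]' >/dev/null && python3 c.py ) || echo STOPPED
python3 -c "
from h import *
circ()"
```

```text
theta 152.0 Ftan -1.1 Frad -3.9
theta 154.6 Ftan -1.7 Frad -4.4
theta 157.2 Ftan -1.4 Frad -3.6
theta 159.7 Ftan -3.1 Frad -3.6
theta 162.4 Ftan -3.0 Frad -2.4
theta 165.0 Ftan -2.3 Frad -1.9
theta 167.6 Ftan -2.4 Frad -0.6
theta 170.2 Ftan -2.4 Frad 1.0
theta 172.8 Ftan -1.9 Frad 2.1
theta 175.3 Ftan -2.2 Frad 2.4
theta 177.9 Ftan -2.0 Frad 4.1
theta 180.4 Ftan -2.5 Frad 4.9
r 69.0 theta_cw 180.4 Frad 4.9 Ftan -2.5 Fz 3.8 z 0.1991 op 0.0215 t 26.7 q7 2.0
```

```bash

(python3 -m crank '[{"grip":1,"travel":[0.2,3.05,0],"dr":[0,0,0]},{"grip":1,"travel":[0,0,0],"dr":[0,0,0]}]' >/dev/null && python3 c.py &&
python3 -m crank '[{"grip":1,"travel":[0,3.05,0],"dr":[0,0,0]},{"grip":1,"travel":[0,0,0],"dr":[0,0,0]}]' >/dev/null && python3 c.py &&
python3 -m crank '[{"grip":1,"travel":[-0.3,3.05,0],"dr":[0,0,0]},{"grip":1,"travel":[0,0,0],"dr":[0,0,0]}]' >/dev/null && python3 c.py &&
python3 -m crank '[{"grip":1,"travel":[-0.4,3.05,0],"dr":[0,0,0]},{"grip":1,"travel":[0,0,0],"dr":[0,0,0]}]' >/dev/null && python3 c.py &&
python3 -m crank '[{"grip":1,"travel":[-0.6,3,0],"dr":[0,0,0]},{"grip":1,"travel":[0,0,0],"dr":[0,0,0]}]' >/dev/null && python3 c.py &&
python3 -m crank '[{"grip":1,"travel":[-0.65,3,0],"dr":[0,0,0]},{"grip":1,"travel":[0,0,0],"dr":[0,0,0]}]' >/dev/null && python3 c.py &&
python3 -m crank '[{"grip":1,"travel":[-0.9,2.9,0],"dr":[0,0,0]},{"grip":1,"travel":[0,0,0],"dr":[0,0,0]}]' >/dev/null && python3 c.py &&
python3 -m crank '[{"grip":1,"travel":[-0.9,2.9,0],"dr":[0,0,0]},{"grip":1,"travel":[0,0,0],"dr":[0,0,0]}]' >/dev/null && python3 c.py &&
python3 -m crank '[{"grip":1,"travel":[-1.15,2.8,0],"dr":[0,0,0]},{"grip":1,"travel":[0,0,0],"dr":[0,0,0]}]' >/dev/null && python3 c.py &&
python3 -m crank '[{"grip":1,"travel":[-1.15,2.8,0],"dr":[0,0,0]},{"grip":1,"travel":[0,0,0],"dr":[0,0,0]}]' >/dev/null && python3 c.py &&
python3 -m crank '[{"grip":1,"travel":[-1.4,2.7,0],"dr":[0,0,0]},{"grip":1,"travel":[0,0,0],"dr":[0,0,0]}]' >/dev/null && python3 c.py &&
python3 -m crank '[{"grip":1,"travel":[-1.4,2.7,0],"dr":[0,0,0]},{"grip":1,"travel":[0,0,0],"dr":[0,0,0]}]' >/dev/null && python3 c.py &&
python3 -m crank '[{"grip":1,"travel":[-1.65,2.55,0],"dr":[0,0,0]},{"grip":1,"travel":[0,0,0],"dr":[0,0,0]}]' >/dev/null && python3 c.py &&
python3 -m crank '[{"grip":1,"travel":[-1.65,2.55,0],"dr":[0,0,0]},{"grip":1,"travel":[0,0,0],"dr":[0,0,0]}]' >/dev/null && python3 c.py ) || echo STOPPED
python3 -c "
from h import *
circ()"
```

```text
theta 183.1 Ftan -2.1 Frad 4.1
theta 185.7 Ftan -1.9 Frad 3.6
theta 188.2 Ftan -2.5 Frad 3.6
theta 190.7 Ftan -2.4 Frad 3.2
theta 193.1 Ftan -1.9 Frad 4.3
theta 195.7 Ftan -3.1 Frad 4.5
theta 198.2 Ftan -2.4 Frad 4.0
theta 200.6 Ftan -3.2 Frad 4.2
theta 203.2 Ftan -2.5 Frad 4.4
theta 205.7 Ftan -2.8 Frad 5.4
theta 208.2 Ftan -1.9 Frad 4.9
theta 210.7 Ftan -2.8 Frad 3.2
theta 213.2 Ftan -2.9 Frad 4.7
theta 214.8 Ftan -4.1 Frad 4.1
r 69.7 theta_cw 214.8 Frad 4.1 Ftan -4.1 Fz 3.3 z 0.1991 op 0.0212 t 29.5 q7 1.93
```

The last step lagged, so the stop is probably here. I'll feel for it with 1 mm steps.

```bash

(python3 -m crank '[{"grip":1,"travel":[0,0,0],"dr":[0,0,0]}]' >/dev/null && python3 c.py && python3 -m crank '[{"grip":1,"travel":[-0.6,0.8,0],"dr":[0,0,0]},{"grip":1,"travel":[0,0,0],"dr":[0,0,0]},{"grip":1,"travel":[0,0,0],"dr":[0,0,0]}]' >/dev/null && python3 c.py &&
python3 -m crank '[{"grip":1,"travel":[-0.6,0.8,0],"dr":[0,0,0]},{"grip":1,"travel":[0,0,0],"dr":[0,0,0]},{"grip":1,"travel":[0,0,0],"dr":[0,0,0]}]' >/dev/null && python3 c.py ) || echo STOPPED
python3 -c "
from h import *
circ()"
```

```text
theta 214.7 Ftan -3.8 Frad 4.3
theta 215.0 Ftan -6.2 Frad 4.6
STOPPED
r 69.6 theta_cw 215.0 Frad 4.6 Ftan -6.2 Fz 3.9 z 0.1991 op 0.0215 t 29.9 q7 1.92
```

```bash

python3 -m crank '[{"grip":1,"travel":[-0.9,1.2,0],"dr":[0,0,0]},{"grip":1,"travel":[0,0,0],"dr":[0,0,0]},{"grip":1,"travel":[0,0,0],"dr":[0,0,0]},{"grip":1,"travel":[0,0,0],"dr":[0,0,0]}]'; python3 c.py
```

```text
time: 30.3
tool_pos: [0.5232, -0.1683, 0.1991]
tcp_rot: [0.324, -3.123, 0.002]
force: [-6.6, -5.1, 4.0]
opening: 0.0214
theta 215.6 Ftan -7.3 Frad 4.0
```

```bash

python3 -m crank '[{"grip":1,"travel":[-1.2,1.6,0],"dr":[0,0,0]},{"grip":1,"travel":[0,0,0],"dr":[0,0,0]},{"grip":1,"travel":[0,0,0],"dr":[0,0,0]},{"grip":1,"travel":[0,0,0],"dr":[0,0,0]}]'; python3 c.py
```

```text
time: 30.7
tool_pos: [0.5236, -0.1673, 0.199]
tcp_rot: [0.323, -3.122, 0.003]
force: [-8.5, -6.2, 5.1]
opening: 0.0214
theta 216.6 Ftan -9.2 Frad 5.2
```

```bash
python3 - <<'E'
from h import *
S=cam("side");w=wcam(); s0=cv2.imread("pics/side0.png")
cv2.imwrite("pics/side_now.png",S[0])
g=np.zeros((600,800,3),np.uint8)
for i,im in enumerate((s0,S[0])):
    g[:300,400*i:400*i+400]=cv2.resize(im[295:370,365:465],(400,300),interpolation=cv2.INTER_CUBIC)
    g[300:600,400*i:400*i+400]=cv2.resize(im[360:420,410:490],(400,300),interpolation=cv2.INTER_CUBIC)
cv2.imwrite("pics/rods.png",cv2.convertScaleAbs(g,alpha=1.5))
for y in(-.1955-.082,-.1955+.082):
    for zz in(.150,.152,.1725): print(y,zz,proj(S,(.587,y,zz)).round(1))
E
```

```text
-0.2775 0.15 [446.4 397.1]
-0.2775 0.152 [446.6 396.2]
-0.2775 0.1725 [448.9 386.5]
-0.1135 0.15 [392.  313.6]
-0.1135 0.152 [392.1 312.7]
-0.1135 0.1725 [393.2 303.1]
```

View pics/rods.png

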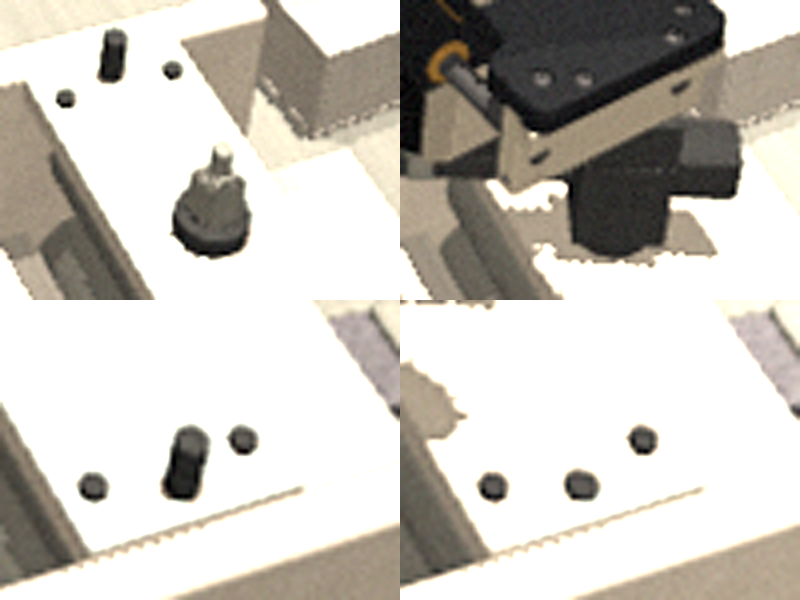

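The near rod was about 20 mm proud at the start and now sits almost flush, with its top at pixel (446,397). That corresponds to z ≈ 0.150–0.152, so the roller is at its stop. I'll ease off the pressure, release and rise.

```bash

python3 -m crank '[{"grip":1,"travel":[1.2,-1.6,0],"dr":[0,0,0]},{"grip":1,"travel":[1.2,-1.6,0],"dr":[0,0,0]},{"grip":1,"travel":[0,0,0],"dr":[0,0,0]},{"grip":1,"travel":[0,0,0],"dr":[0,0,0]}]'; python3 c.py
python3 -m crank '[{"grip":0,"travel":[0,0,0],"dr":[0,0,0]},{"grip":0,"travel":[0,0,0],"dr":[0,0,0]},{"grip":0,"travel":[0,0,0],"dr":[0,0,0]},{"grip":0,"travel":[0,0,0],"dr":[0,0,0]},{"grip":0,"travel":[0,0,0],"dr":[0,0,0]},{"grip":0,"travel":[0,0,0],"dr":[0,0,0]},{"grip":0,"travel":[0,0,-10],"dr":[0,0,0]},{"grip":0,"travel":[0,0,-25],"dr":[0,0,0]},{"grip":0,"travel":[0,0,-35],"dr":[0,0,0]},{"grip":0,"travel":[0,0,-40],"dr":[0,0,0]},{"grip":0,"travel":[0,0,-30],"dr":[0,0,0]},{"grip":0,"travel":[0,0,0],"dr":[0,0,0]}]'
python3 -m crank '[{"grip":0,"travel":[35,0,0],"dr":[0,0,0]},{"grip":0,"travel":[35,0,0],"dr":[0,0,0]},{"grip":0,"travel":[35,0,0],"dr":[0,0,0]},{"grip":0,"travel":[0,0,0],"dr":[0,0,0]},{"grip":0,"travel":[0,0,0],"dr":[0,0,0]},{"grip":0,"travel":[0,0,0],"dr":[0,0,0]},{"grip":0,"travel":[0,0,0],"dr":[0,0,0]}]'
python3 - <<'E'
from h import *
S=cam("side");T=cam("top"); circ()
g=np.zeros((600,800,3),np.uint8)
g[:,:400]=cv2.resize(S[0][290:440,365:465],(400,600),interpolation=cv2.INTER_CUBIC)
g[:300,400:]=cv2.resize(T[0][170:290,360:520],(400,300),interpolation=cv2.INTER_CUBIC)
g[300:,400:]=cv2.resize(T[0][80:380,150:550],(400,300))
cv2.imwrite("pics/end.png",cv2.convertScaleAbs(g,alpha=1.4))
E
```

```text
time: 31.2
tool_pos: [0.523, -0.1687, 0.1991]
tcp_rot: [0.326, -3.124, 0.0]
force: [-5.8, -2.0, 3.8]
opening: 0.0213
theta 215.3 Ftan -4.1 Frad 4.5
time: 32.4
tool_pos: [0.5263, -0.1687, 0.3453]
tcp_rot: [-0.326, 3.116, -0.007]
force: [-0.0, 0.3, 0.1]
opening: 0.0921
time: 33.1
tool_pos: [0.4217, -0.1894, 0.3391]
tcp_rot: [-0.329, 3.124, 0.001]
force: [-0.4, 0.0, -0.5]
opening: 0.0918
r 165.5 theta_cw 194.2 Frad -0.1 Ftan 0.5 Fz 0.6 z 0.339 op 0.0914 t 33.2 q7 2.13
```

View pics/end.png

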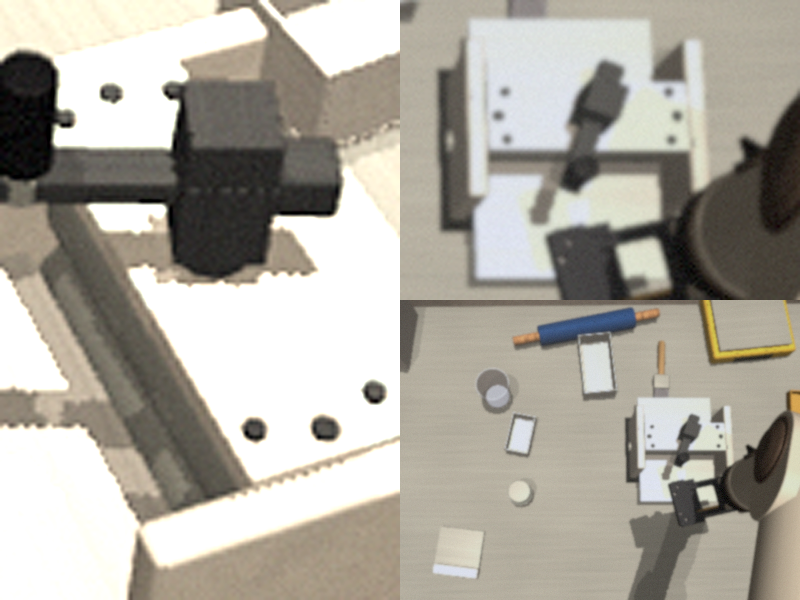

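The crank sits home and upright on the shaft, both rods are almost flush, the gripper is clear, and the other things are where they were. I'm handing the job in.

```bash
python3 -c "
from station import ctrl
print(ctrl.hand_in())"
```

```text
the job is handed in; nothing more can be done
None
```

The crank is fully home on the square shaft and wound clockwise to the roller's stop. I let go of it there and handed the job in at about 33 s; no verdict was reported.

- **Fit:** I measured the square at 11.8° with the wrist camera and turned the crank to match. It slid down with no resistance until the hub met the collar's face at the expected height, with about 11 N of contact force.
- **Winding:** I led the knob round about 575° in total, meeting roughly 2–4 N of resistance. The last 95° was in 2.5° steps with a force check after each one.
- **Stop:** The resistance rose to 9 N at most, and I eased it to 4 N before letting go. The roller indicator rods went from about 20 mm proud to almost flush (about 0–2 mm), as expected for a roller all the way down.
- **Last pictures:** The crank sits upright on the collar, the gripper is clear of everything with no force on it, and the bystanders look unmoved.

**What disagreed:**
- The stop felt soft rather than firm: the gripper still crept 1–2° as the force rose. I took this as give in the arm and grip; the rod height agrees but is only good to about 2 mm.
- Before the grasp, the side and wrist cameras placed the hub about 5 mm apart. I grasped near their average and corrected for the offset the wrist camera showed afterwards.

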